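# Level the tilting stage and take out the slide cassette

### The job

The tilting stage on the microscopy bench has been left leaning: turn its tilt knob until the stage sits level. Then pinch the two sprung side catches of the slide cassette together to unlatch it, lift it straight up out of its seat, and finish while still holding it upright by the pinched catches, about 10 cm clear above the stage; do not put it down or let go. The stage must stay level, the cassette must not leave its seat while the stage leans, and everything else on the bench stays where it is.

Things in the scene. Friction and masses are not known exactly. Their poses are not given: they have to be found in the camera images.
- stand: white fixed stand of the tilting stage. Origin at bench level under the middle of the stage; z up, x along the stage's hinge line. Base plate 150 mm (x) by 250 mm (y), 14 mm thick, from y = -180 to +70 mm; two hinge posts at x = +-80 mm, 57 mm high; at x = 0, y = -145 mm a round pillar, 48 mm across, 52 mm high, carries the tilt knob
- stage (a joint): tilt of the black stage plate (138 by 120 by 8 mm) about the stand's x axis through the point 45 mm above the stand's origin, rad: 0 is level, positive lowers the side next to the knob (-y). Starts at 0.09 to 0.15; driven only by the knob (tilt = 0.075 x knob angle), and stays where the knob leaves it
- knob (a joint): tilt knob angle, rad: grows as the knob turns clockwise seen from above. At 0 the stage is level and the white line on the knob's top points along the stand's +y, straight at the stage, along the steel strip that joins stage and pillar. Starts at 1.2 to 2.0, so turn it anticlockwise; stops at -0.9 and 2.5. Turning takes about 0.1 N m; it stays where it is left
- knob_grip (a point): point on the knob's upright axis, 80 mm above the bench, at gripping height. The black knob is a disc 44 mm across carrying an upright bar grip 14 mm thick, 42 mm long, 30 mm high, bar top 12 mm above this point. The frame turns with the knob: y along the bar towards the white line's outer end, x across the bar, z up
- seat (a point): middle of the stage plate's top face, where the cassette's underside rests; tilts with the stage, x along the hinge line, y away from the knob, z out of the plate; 49 mm above the bench when level. Round it stand aluminium cheeks at y = +-36 mm and end stops at x = +-50 mm, none higher than 20 mm; a lip on each cheek overhangs one catch's barb and holds it down
- cassette: grey cassette, 92 (x) by 34 (y) by 30 mm, 0.12 to 0.23 kg, five glass slides in it. Origin: centre of underside; z up. Catch tabs at x = 0 on both long sides: 26 mm wide, 5 thick, 54 mm over both, tops 50 mm up; grip them 28 to 50 mm up, closing along y. Sprung (4 to 7 N each), they go in 5 mm each (44 mm over both); to free their barbs from the seat's lips pinch each over 3 mm
- catch_l (a joint): how far the catch on the cassette's +y side is pushed in, m: 0 free, 0.005 fully pinched
- catch_r (a joint): how far the catch on the cassette's -y side is pushed in, m: 0 free, 0.005 fully pinched
- jar_a: bystander: clear specimen jar with white cap, 42 mm across, 60 mm high, near the stand; origin at the centre of its underside
- jar_b: bystander: clear specimen jar with white cap, 42 mm across, 75 mm high, near the stand; origin at the centre of its underside
- dropper: bystander: amber dropper bottle, 28 mm across, 78 mm high, near the stand; origin at the centre of its underside
- slide_box: bystander: small white and blue slide box, 87 by 34 by 42 mm, near the stand; origin at the centre of its underside
- eraser: bystander: green eraser, 45 by 20 by 11 mm; origin at the centre of its underside
- pen: bystander: pen lying flat, 130 mm long along its x; origin at the centre of its underside
- tissues: bystander: orange tissue box, 115 by 220 by 55 mm; origin at the centre of its underside
Mind the look-alikes: they are no part of the job. Leave any green or purple look-alike of the cassette alone.

How it is judged (in metres and radians):
On the way, in this order (a step that is already met when the one before it is completed fails the run):
1. the stage is level with the cassette still in its seat (value of joint stage between -0.03 and 0.03 rad and distance between cassette and seat below 0.008 m), for 0.3 s.
2. both catches are pinched and the cassette is out of its seat (value of joint each of catch_l, catch_r above 0.002 m and z of cassette in the frame of seat above 0.03 m), for 0.1 s.
At the end, for the whole second after the job is handed in: The cassette is held still in the fingers by both catches (each pinched at least 2 mm), its underside at least 70 mm above the level stage's top, upright within 15 degrees; the stage is level within 0.03 rad (1.7 degrees) (z of cassette in the frame of stand above 0.119 m and angle between cassette's own z axis and vertical below 0.26 rad and value of joint each of catch_l, catch_r above 0.002 m and contact force between cassette and the fingers above 2 N and linear speed of cassette below 0.03 m/s and value of joint stage between -0.03 and 0.03 rad); the arm keeps its last pose, push and grip.
It fails at once if the cassette leaves its seat while the stage leans more than 0.04 rad (distance between cassette and seat above 0.015 m and (value of joint stage above 0.04 rad or value of joint stage below -0.04 rad)).
It fails at once if the cassette tips more than 30 degrees (angle between cassette's own z axis and vertical above 0.52 rad).
It fails at once if a bystander is moved more than 25 mm (distance of any of jar_a, jar_b, dropper, slide_box, eraser, pen, tissues from where it was at the start of the episode above 0.025 m).
It also fails if it takes over 54 s, if anything falls off the work surface, if the arm or the gripper's body presses on something with over 40 N, if the wrist force passes 120 N, or if a joint passes its speed limit or range.

### The arm

A 6-joint arm with a two-finger parallel gripper is mounted at the origin on the work surface. World frame = base frame: x ahead of the robot, y to its left, z up, the work surface at z = 0. Lengths are in mm, angles in rad, forces in N, time in s.
With the tool pointing down it reaches from about 350 to 775 mm from the base axis. Payload 7.3 kg.
Tool frame: the origin (TCP) lies at the very end of the fingers, on their centre line; the grasp point (between the pads) lies behind it (bot.grip_point_offset is the z of the grasp point in the tool frame, in mm); z points along the fingers, y is the line along which they close (so a half turn about z gives the same grasp; the last joint's range is limited). The gripper opens to 92 mm and grips with 3 to 60 N. Pads are 19 mm wide; open, the fingers measure 130 mm over their backs; the gripper's body (75 mm by 190 mm) begins 47 mm behind the grasp point.
Start: joints at [-1.389, 0.342, 1.524, -0, 1.275, -0.146], TCP at [169.053, -497.061, 190.341] pointing down, gripper open.
Joint ranges: [-2.53, 2.53], [-0.77, 2.02], [0.04, 2.7], [-1, 4.14], [0.28, 2.66], [-3.11, 3.11]. Speed limits (rad/s): [2.57, 2.57, 3.14, 3.14, 3.14, 3.14].

### API

Orientations are given as [roll, pitch, yaw] about the fixed x, y, z axes, in that order (R = Rz(yaw) Ry(pitch) Rx(roll)).
In Python, from plant import bot gives the robot as it stands. The module is installed in compiled form; this text tells all that it offers.
- The arm moves only by the shell command python3 -m crank 'ROWS'. ROWS is JSON, a list that holds one entry, the list of rows, each a list of 5 numbers: the opening, from 0 (shut) to 1 (fully open), then the shift along the tool's x, y, z in cm, then the turn about the tool's z in degrees. In form: [[[claw, x, y, z, turn], ...]]. A call has exactly 10 rows; each row is the pose to reach, as a shift and turn from the pose commanded when the call began, along the tool's axes at that moment; what a row does not reach only later rows make up. A row lasts 1/10 s, in which the tool goes at most 50 mm and 8.59 degrees, less where a joint would pass 70% of its speed; a pose out of reach is approached as far as the arm can. A call with a gripper value outside its range is refused whole. The fingers move at their own pace and stop on an object; the grip force is fixed at half the most. Time passes only in rows, so rows that repeat a pose let the fingers close, or fill a call up. It gives the time, the measured TCP pose, the force, the opening and the grip force at its end, in the units of the state.
- bot.get_obs(): the state, without advancing time (a new reading comes with each control period).
- bot.capture(name): name is "side" or "top"; returns (picture, depth): 400x640x3 uint8, red, green, blue; 400x640 float32, mm along the optical axis (not along the pixel's ray), 0 where there is no reading.
- bot.calibration(name): a dict with "vertical_fov" (degrees; the focal length in pixels is half the picture's height over the tangent of half this angle, whatever the lens; pixels are square), "cx", "cy" (the principal point, pixels), "rvec" (rotation vector, rad) and "tvec" (3), from world to camera coordinates, as OpenCV has them. Camera axes: x right, y down, z forward; pixel columns grow to the right and rows downward; lengths in mm; the calibration is good to about 2 mm. A picture is of the moment at which its call begins. calibration takes no time and is no camera call.
- bot.close_job(): hands the job in; it is judged then, once.
The state is a dict: "time": time; "joint_positions": joint angles; "dq": joint speeds; "tau": joint torques, N m; "tool_pos": TCP position; "tcp_rot": TCP orientation; "contact_force": force on the tool from outside, world axes, zero at the start; "moment": the same for the moment, N m; "grip_width": finger opening in mm; "finger_force": force on a finger pad.
Only numpy, scipy, OpenCV 4.12 (cv2) and the standard library are available. Lean on these libraries where they do the work, as an engineer would, in place of code of your own. Each camera call takes 0.05 s, during which the arm holds its last target. There are 200 camera calls.

## Working session

There is one attempt and no reset: what is moved stays moved. The work goes in short steps, Python scripts to look and compute and a shell command to move; the robot and the scene stay as the last step left them, time stands still between calls to the robot, and variables do not carry over. Pictures are saved under pics/ and viewed, at most 10 in all, crops included, and the job is handed in when it is done.

```bash
mkdir -p pics; cat > h.py <<'E'
import numpy as np, cv2
from plant import bot
def cal(n):
    c=bot.calibration(n); f=200/np.tan(np.radians(c["vertical_fov"])/2)
    K=np.array([[f,0,c["cx"]],[0,f,c["cy"]],[0,0,1]]); R=cv2.Rodrigues(np.array(c["rvec"],float))[0]
    return K,R,np.array(c["tvec"],float).ravel()
def pts(n,D):  # world point image
    K,R,t=cal(n); v,u=np.mgrid[0:400,0:640]
    r=np.stack([(u-K[0,2])/K[0,0],(v-K[1,2])/K[1,1],np.ones(u.shape)],-1)*D[...,None]
    return (r-t)@R
def ray(n,u,v,z):
    K,R,t=cal(n); C=-R.T@t; d=R.T@np.linalg.inv(K)@np.array([u,v,1.]); return C+d*(z-C[2])/d[2]
E
python3 - <<'E'
from h import *
for n in("top","side"):
    I,D=bot.capture(n); cv2.imwrite(f"pics/{n}0.png",I[...,::-1]); np.savez(f"{n}0.npz",I=I,D=D)
    K,R,t=cal(n); print(n,K[0],-R.T@t,R[2])
    print((D>0).mean())
print(bot.get_obs(), bot.grip_point_offset)
E
```

```text
top [470.58595328   0.         320.14005278] [ 451.91962526  -16.11132507 1736.55918936] [ 0.05215742  0.0139038  -0.99854208]
0.9959921875
side [382.41647476   0.         314.11461634] [324.26230104 820.8633805  872.2431103 ] [ 0.20211001 -0.70778226 -0.67690163]
0.99602734375
{'time': 0.1, 'joint_positions': array([-1.38902686e+00,  3.42685281e-01,  1.52486334e+00, -2.75599699e-06,
        1.27542303e+00, -1.45983865e-01]), 'dq': array([-0.00011565, -0.00159812, -0.00271577, -0.00036943,  0.00052281,
       -0.00184743]), 'tau': array([ 2.26082935e-03, -4.32002592e+01, -2.44693530e+01,  7.19111832e-02,
        5.25515783e-02, -4.97936514e-05]), 'tool_pos': array([ 168.96266827, -496.65276655,  189.71806801]), 'tcp_rot': array([-3.14022794e+00, -1.97989512e-04,  3.27754000e-01]), 'contact_force': array([-0.39876507,  0.01237073,  0.32472924]), 'moment': array([-0.01381862,  0.07003918,  0.02148317]), 'finger_force': 0.0, 'grip_width': 92.14677156385713} -18.8
```

View pics/top0.png

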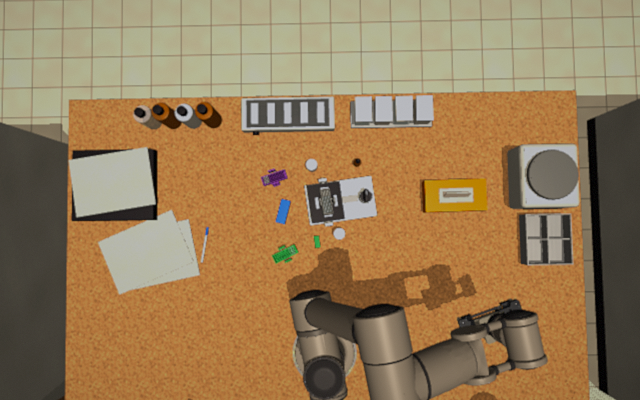

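View pics/side0.png

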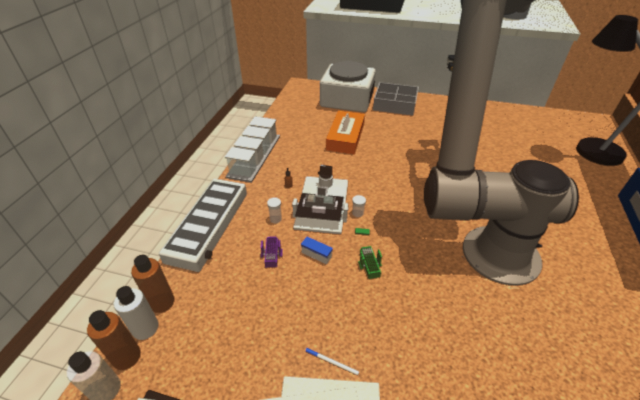

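In the pictures, the things that could be taken for the cassette are: grey on the black stage at top (326,202) / side (321,206), purple at top (274,177) and green at top (285,253). I choose the grey one, in the seat on the white stand. The knob is at top (366,196) / side (326,175). Next is one close crop of both views to check.

```bash
python3 - <<'E'
from h import *
a=np.load("top0.npz");b=np.load("side0.npz")
A=a["I"][170:232,296:386];B=b["I"][155:235,285:360]
A=cv2.resize(A,None,fx=8,fy=8,interpolation=2);B=cv2.resize(B,None,fx=7,fy=7,interpolation=2)
cv2.imwrite("pics/c1.png",A[...,::-1]);cv2.imwrite("pics/c2.png",B[...,::-1])
E
python3 - <<'E'
from h import *
np.set_printoptions(precision=1,suppress=True,linewidth=200)
for n,(r0,r1,c0,c1) in dict(top=(165,235,295,390),side=(150,240,280,365)).items():
    d=np.load(n+"0.npz");P=pts(n,d["D"])[r0:r1,c0:c1];I=d["I"][r0:r1,c0:c1].astype(int)
    hsv=cv2.cvtColor(I.astype(np.uint8),cv2.COLOR_RGB2HSV)
    white=(hsv[...,2]>170)&(hsv[...,1]<40)&(abs(P[...,2]-14)<8)
    q=P[white]; 
    print(n,"bench z",np.median(P[:10,:,2]),"base pts",len(q),cv2.minAreaRect(q[:,:2].astype(np.float32)))
    dark=(hsv[...,2]<75)&(P[...,2]>60); 
    for z0,z1 in((55,70),(70,85),(85,100)):
        m=(P[...,2]>z0)&(P[...,2]<z1); q=P[m]
        k=cv2.connectedComponentsWithStats(m.astype(np.uint8))
        for i in range(1,k[0]):
            if k[2][i,4]>3: print(z0,k[2][i,4],k[3][i]+[c0,r0],P[k[1]==i].mean(0))
E
```

```text
top bench z 1.0394742990294936 base pts 952 ((550.2406005859375, -66.5457763671875), (144.97557067871094, 246.57229614257812), 7.560262203216553)
55 19 [321.8 179.3] [624.1  -0.2  59.3]
55 228 [315. 205.] [532.5  25.7  59.7]
55 21 [325.  187.5] [594.3 -11.2  61.1]
55 74 [365.1 195.5] [ 563.1 -153.3   62.3]
55 22 [323.8 198.4] [555.2  -6.   62.9]
55 12 [320.7 193.9] [571.4   4.8  62.2]
55 26 [327.  200.8] [546.3 -17.2  62.3]
55 26 [335.8 199.7] [550.2 -49.   60. ]
55 19 [330.3 200.1] [548.6 -29.2  64.9]
55 8 [330.6 206. ] [527.6 -29.9  64.8]
55 5 [326.4 211.6] [508.  -14.6  62.5]
55 4 [329.8 211. ] [510.  -26.6  61.2]
55 9 [330.8 214.3] [498.1 -30.   61.3]
55 19 [328.8 222.9] [467.6 -22.6  59.1]
55 64 [339.4 231.3] [437.4 -59.8  60.9]
70 44 [311.5 166.7] [667.8  35.7  76.6]
70 127 [326.3 200.8] [545.6 -14.7  75.9]
70 6 [316.2 198.2] [555.9  20.9  72.3]
70 8 [317.5 203.1] [538.2  16.4  72.3]
85 41 [366.4 194.5] [ 564.5 -155.6   92.4]
85 4 [333.5 197. ] [557.6 -40.3  94.2]
85 9 [334.6 201.2] [542.7 -43.7  94.8]
85 5 [320.4 204. ] [533.8   5.9  94.3]
side bench z 0.25430268723457594 base
[... 176 characters left out ...]
 562.2 -146.9   61.9]
55 5 [322. 195.] [544.4 -40.3  68.4]
55 4 [307.2 198.5] [585.7 -16.7  64.6]
55 95 [358.7 199.9] [430.6 -57.6  59.8]
55 20 [294.8 201.6] [621.7  -1.   57. ]
55 274 [320.3 209.3] [535.   15.5  61. ]
55 5 [333.2 199.2] [506.9 -34.9  64.4]
55 22 [345.8 206.1] [463.9 -22.2  57.2]
55 5 [297.6 213.4] [597.8  46.2  56.3]
55 10 [301.9 214.2] [584.2  46.4  56.7]
55 18 [337.9 217.4] [476.6  30.6  56.2]
70 5 [287.4 168.8] [ 688.8 -131.4   73.8]
70 42 [326.  170.6] [ 559.7 -151.    77.9]
70 239 [320.3 198.9] [542.9 -13.5  76.1]
70 5 [280. 202.] [658.3  30.5  74.6]
85 48 [326. 167.] [ 560.6 -153.9   90.6]
85 27 [321.3 188.9] [547.3 -41.7  91.9]
85 38 [318.8 199.6] [541.8   7.8  92.5]
```

View pics/c1.png

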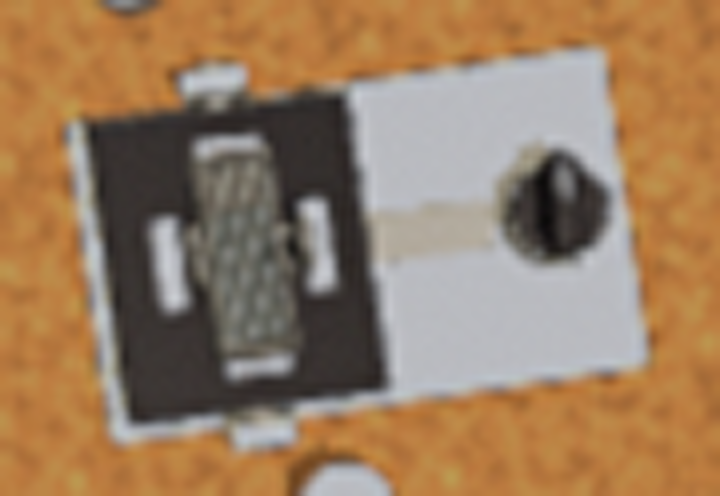

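View pics/c2.png

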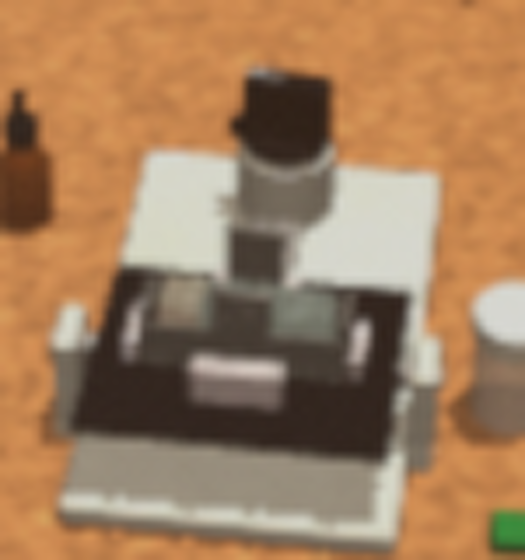

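The crops confirm the choice: the grey cassette with slides sits between the cheeks on the leaning black stage, seen at c1 (248,250), with green and purple both off the stand. The knob's bar runs along the image vertical, with its light line toward the top, seen at c1 (555,205). Next I measure the tilt and the bar's direction.

```bash
cat >> h.py <<'E'
Y0=np.radians(7.6); O=np.array([543.2,-12.2,0]); 
Rs=np.array([[np.cos(Y0),-np.sin(Y0),0],[np.sin(Y0),np.cos(Y0),0],[0,0,1]])
def tilt(n,I,D):
    S=(pts(n,D)-O)@Rs; h=cv2.cvtColor(I,cv2.COLOR_RGB2HSV)
    m=(abs(S[...,0])<66)&(S[...,1]>-57)&(S[...,1]<57)&((abs(S[...,1])>42)|(abs(S[...,0])>56))&(h[...,2]<90)&(abs(S[...,2]-49)<12)
    q=S[m]; 
    for _ in range(3):
        c=np.linalg.lstsq(np.c_[q[:,:2],np.ones(len(q))],q[:,2],rcond=None)[0]
        r=q[:,2]-np.c_[q[:,:2],np.ones(len(q))]@c; q=q[abs(r)<3]
    return c,len(q)
E
python3 - <<'E'
from h import *
np.set_printoptions(precision=3,suppress=True)
for n in("top","side"):
    d=np.load(n+"0.npz");print(n,tilt(n,d["I"],d["D"]))
    S=(pts(n,d["D"])-O)@Rs; m=(np.hypot(S[...,0],S[...,1]+145)<35)&(S[...,2]>85); q=S[m]
    print(q.mean(0), cv2.fitLine(q[:,:2].astype(np.float32),cv2.DIST_L2,0,.01,.01).ravel(),cv2.minAreaRect(q[:,:2].astype(np.float32)))
    h=cv2.cvtColor(d["I"],cv2.COLOR_RGB2HSV)[...,2]; w=S[m&(h>100)]; print(w.mean(0) if len(w) else 0,len(w))
E
```

```text
top (array([-0.002,  0.117, 49.874]), 214)
[   2.072 -144.98    92.842] [   0.993   -0.12     2.072 -144.98 ] ((2.306598663330078, -145.0167694091797), (10.999034881591797, 39.302734375), 81.31291198730469)
[  12.976 -147.973   92.781] 6
side (array([-0.002,  0.124, 49.06 ]), 267)
[  -1.541 -142.784   90.589] [   0.998   -0.061   -1.541 -142.784] ((-1.3319969177246094, -142.82896423339844), (40.21731185913086, 14.870072364807129), 1.9372276067733765)
[  -3.725 -148.131   91.715] 9
```

```bash
python3 -m crank '[[[0.6,4.8,-2,0,2],[0.6,9.6,-3.9,0,4],[0.6,14.5,-5.9,0,6],[0.6,19.3,-7.9,0,8],[0.6,24.1,-9.8,0,10],[0.6,28.9,-11.8,0,12],[0.6,33.8,-13.7,0,14],[0.6,38.6,-15.7,0,16.2],[0.6,43.4,-17.7,0,16.2],[0.6,48.2,-19.6,0,16.2]]]'; python3 -m crank '[[[0.6,0,0,0,0],[0.6,0,0,0,0],[0.6,0,0,0,0],[0.6,0,0,0,0],[0.6,0,0,0,0],[0.6,0,0,0,0],[0.6,0,0,0,0],[0.6,0,0,0,0],[0.6,0,0,0,0],[0.6,0,0,0,0]]]'
```

```text
time: 1.1
tool_pos: [547.9, -167.8, 190.0]
tcp_rot: [-3.142, 0.001, 0.045]
contact_force: [0.3, -1.9, -0.6]
grip_width: 55.2
finger_force: 0.0
time: 2.1
tool_pos: [546.9, -169.5, 190.3]
tcp_rot: [3.141, -0.0, 0.045]
contact_force: [-0.0, -0.3, 0.2]
grip_width: 55.4
finger_force: 0.0
```

```bash
python3 -m crank '[[[0.6,0.8,-0.7,1,0],[0.6,1.6,-1.3,3,0],[0.6,1.6,-1.3,5,0],[0.6,1.6,-1.3,7,0],[0.6,1.6,-1.3,9,0],[0.6,1.6,-1.3,10.5,0],[0.6,1.6,-1.3,11.5,0],[0.6,1.6,-1.3,12.4,0],[0.6,1.6,-1.3,12.4,0],[0.6,1.6,-1.3,12.4,0]]]'; python3 - <<'E'
from h import *
I,D=bot.capture("side"); cv2.imwrite("pics/s1.png",cv2.resize(I[120:250,250:400],None,fx=5,fy=4.5)[:, :, ::-1])
E
```

```text
time: 3.1
tool_pos: [562.6, -155.9, 66.6]
tcp_rot: [3.141, -0.001, 0.045]
contact_force: [-0.3, -0.2, 1.3]
grip_width: 55.1
finger_force: 0.0
```

View pics/s1.png

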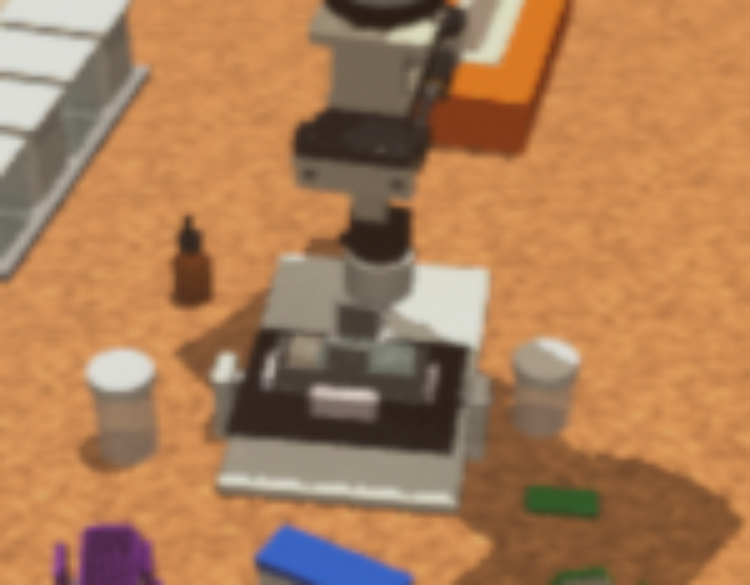

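The crop shows the gripper down over the knob: near finger at (370,200), knob at (378,235), nothing touching. Close.

```bash
python3 -m crank '[[[0,0,0,0,0],[0,0,0,0,0],[0,0,0,0,0],[0,0,0,0,0],[0,0,0,0,0],[0,0,0,0,0],[0,0,0,0,0],[0,0,0,0,0],[0,0,0,0,0],[0,0,0,0,0]]]'
```

```text
time: 4.15
tool_pos: [562.2, -155.9, 66.3]
tcp_rot: [3.142, -0.0, 0.045]
contact_force: [-0.4, -1.0, 0.2]
grip_width: 0.4
finger_force: 0.0
```

```bash
python3 - <<'E'
from h import *
I,D=bot.capture("side"); J,E=bot.capture("top"); np.savez("s2.npz",I=I,D=D)
a=cv2.resize(I[100:215,280:380],(400,460),interpolation=2); b=cv2.resize(J[150:250,300:400],(400,400),interpolation=2)
b=cv2.copyMakeBorder(b,0,60,0,0,0); cv2.imwrite("pics/s2.png",np.hstack([a,b])[:, :, ::-1])
print(bot.get_obs()["grip_width"],bot.get_obs()["finger_force"])
S=(pts("side",D)-O)@Rs; print(np.round(S[150:186:2,318:336:3],0).tolist())
E
```

```text
0.17323569950176218 0.0
[[[15.0, -68.0, 210.0], [6.0, -67.0, 212.0], [-2.0, -72.0, 209.0], [-11.0, -68.0, 213.0], [-20.0, -69.0, 213.0], [-29.0, -73.0, 211.0]], [[14.0, -55.0, 212.0], [5.0, -59.0, 210.0], [-3.0, -60.0, 210.0], [-12.0, -61.0, 211.0], [-21.0, -63.0, 210.0], [-29.0, -66.0, 209.0]], [[13.0, -53.0, 207.0], [5.0, -55.0, 206.0], [-5.0, -50.0, 211.0], [-14.0, -47.0, 213.0], [-22.0, -53.0, 210.0], [-30.0, -59.0, 207.0]], [[14.0, -54.0, 199.0], [4.0, -50.0, 203.0], [-5.0, -51.0, 203.0], [-14.0, -48.0, 206.0], [-22.0, -50.0, 205.0], [-30.0, -61.0, 198.0]], [[14.0, -59.0, 188.0], [4.0, -52.0, 194.0], [-5.0, -52.0, 195.0], [-14.0, -51.0, 196.0], [-23.0, -50.0, 198.0], [-30.0, -61.0, 190.0]], [[14.0, -60.0, 180.0], [5.0, -61.0, 180.0], [-4.0, -57.0, 183.0], [-13.0, -59.0, 183.0], [-22.0, -58.0, 185.0], [-31.0, -59.0, 185.0]], [[15.0, -62.0, 171.0], [5.0, -59.0, 174.0], [-4.0, -55.0, 177.0], [-13.0, -56.0, 178.0], [-22.0, -57.0, 178.0], [-31.0, -62.0, 175.0]], [[43.0, -274.0, -2.0], [31.0, -272.0, 1.0], [5.0, -141.0, 104.0], [-14.0, -55.0, 171.0], [-22.0, -56.0, 171.0], [-13.0, -28
[... 659 characters left out ...]
0], [-19.0, -218.0, 3.0]], [[33.0, -201.0, 1.0], [13.0, -129.0, 62.0], [3.0, -127.0, 64.0], [-7.0, -131.0, 62.0], [-17.0, -131.0, 63.0], [-20.0, -212.0, -2.0]], [[30.0, -175.0, 13.0], [13.0, -130.0, 52.0], [2.0, -121.0, 61.0], [-7.0, -126.0, 58.0], [-17.0, -133.0, 53.0], [-21.0, -200.0, -1.0]], [[28.0, -162.0, 15.0], [13.0, -127.0, 46.0], [2.0, -123.0, 50.0], [-8.0, -124.0, 51.0], [-17.0, -129.0, 48.0], [-24.0, -174.0, 11.0]], [[26.0, -151.0, 15.0], [13.0, -131.0, 34.0], [3.0, -125.0, 40.0], [-7.0, -127.0, 40.0], [-17.0, -132.0, 37.0], [-25.0, -160.0, 14.0]], [[25.0, -142.0, 15.0], [13.0, -126.0, 29.0], [2.0, -123.0, 33.0], [-8.0, -123.0, 34.0], [-18.0, -129.0, 30.0], [-26.0, -146.0, 17.0]]]
```

View pics/s2.png

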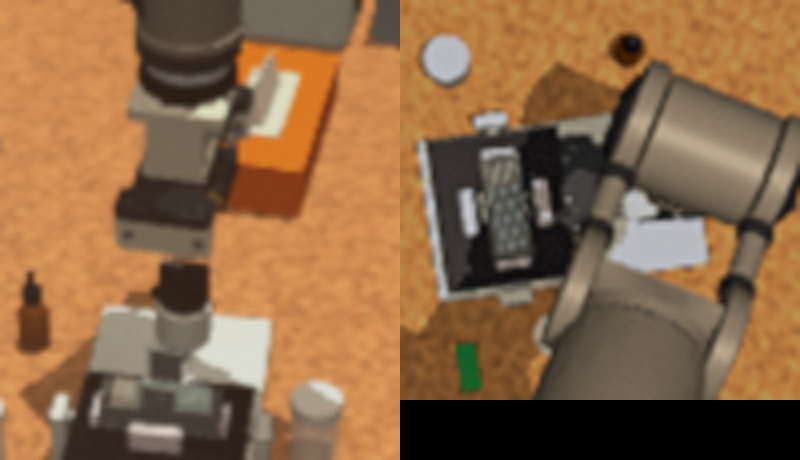

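The picture shows the gripper body floating above the knob: its lower edge is at s2 (165,255), with the bar top at (183,265). In depth the body's bottom is at z≈171 mm, where the reported pose would put it at 132. So the fingers closed in the air above the bar, and the real tool is about 39 mm higher than reported. I trust the cameras: open, go 35 mm lower and measure again.

```bash
python3 -m crank '[[[0.6,0,0,0,0],[0.6,0,0,0,0],[0.6,0,0,0,0],[0.6,0,0,0,0],[0.6,0,0,0.7,0],[0.6,0,0,1.4,0],[0.6,0,0,2,0],[0.6,0,0,2.5,0],[0.6,0,0,2.5,0],[0.6,0,0,2.5,0]]]'; python3 - <<'E'
from h import *
I,D=bot.capture("side"); np.savez("s3.npz",I=I,D=D)
S=(pts("side",D)-O)@Rs; np.set_printoptions(suppress=True)
m=(abs(S[...,0])<80)&(S[...,1]>-130)&(S[...,1]<-30)&(S[...,2]>75)&(S[...,2]<240); m[185:]=0
r,c=np.where(m)
for row in range(r.min(),r.max()+1,2):
    q=S[row][m[row]]
    if len(q): print(row,c[r==row].min(),c[r==row].max(),np.round(q.min(0)),np.round(q.max(0)),np.round(np.median(q,0)))
E
```

```text
time: 5.25
tool_pos: [562.3, -155.9, 41.2]
tcp_rot: [3.142, 0.0, 0.045]
contact_force: [0.1, -0.4, -0.3]
grip_width: 54.8
finger_force: 0.0
133 320 332 [ -20. -129.  230.] [  16. -117.  239.] [  11. -120.  238.]
137 313 336 [ -34. -100.  233.] [ 35. -95. 239.] [ 15. -96. 238.]
139 317 335 [-32. -98. 229.] [ 22. -92. 237.] [ -5. -94. 234.]
141 317 331 [ -19. -103.  222.] [ 22. -92. 228.] [  1. -96. 224.]
143 317 331 [ -19. -104.  214.] [ 23. -93. 220.] [  1. -95. 218.]
145 317 333 [ -24. -126.  192.] [ 22. -91. 215.] [ -2. -94. 210.]
147 316 333 [ -24. -125.  185.] [ 26. -92. 207.] [ -1. -97. 202.]
149 316 333 [ -25. -115.  184.] [ 26. -93. 199.] [  0. -96. 196.]
151 315 332 [ -23. -104.  184.] [ 29. -92. 192.] [  2. -95. 189.]
153 313 335 [ -31. -129.  160.] [ 36. -82. 189.] [ -0. -90. 185.]
155 310 335 [ -32. -110.  166.] [ 41. -72. 189.] [  3. -78. 186.]
157 309 335 [-33. -99. 167.] [ 42. -62. 189.] [  3. -68. 186.]
159 309 335 [ -34. -100.  158.] [ 41. -52. 188.] [  2. -58. 186.]
161 309 335 [ -34. -100.  150.] [ 41. -46. 189.] [  1. -51. 184.]
163 309 334 [-32. -87. 152.] [ 41. -47. 181.] [  2. -52. 174.]
165 309 332 [-29. -64. 155.] [ 43. -45. 176.] [  6. -55. 164.]
167 309 332 [-29. -63. 148.] [ 43. -53. 163.] [  6. -59. 155.]
169 315 332 [-29. -62. 143.] [ 24. -55. 152.] [ -3. -59. 148.]
171 321 332 [ -29. -104.  104.] [ 10. -55. 146.] [ -5. -99. 108.]
173 321 327 [  -9. -104.   97.] [ 10. -98. 101.] [   0. -100.   99.]
175 322 327 [  -9. -110.   82.] [  8. -99.  92.] [  -1. -106.   87.]
```

Offset confirmed at 39 mm: the body's bottom is now at z≈146, so the real TCP is at about 80. The near finger is centred on the knob in x. 14 mm further down, then close.

```bash
python3 -m crank '[[[0.6,0,0,0.5,0],[0.6,0,0,1,0],[0.6,0,0,1.4,0],[0,0,0,1.4,0],[0,0,0,1.4,0],[0,0,0,1.4,0],[0,0,0,1.4,0],[0,0,0,1.4,0],[0,0,0,1.4,0],[0,0,0,1.4,0]]]'
```

```text
time: 6.3
tool_pos: [562.4, -156.8, 27.5]
tcp_rot: [3.14, -0.001, 0.045]
contact_force: [-1.1, -4.6, -0.1]
grip_width: 13.6
finger_force: 30.0
```

```bash
python3 -m crank '[[[0,0,0,0,-7],[0,0,0,0,-14],[0,0,0,0,-21],[0,0,0,0,-28],[0,0,0,0,-35],[0,0,0,0,-42],[0,0,0,0,-49],[0,0,0,0,-56],[0,0,0,0,-63],[0,0,0,0,-70]]]'
```

```text
time: 7.3
tool_pos: [563.0, -157.5, 27.5]
tcp_rot: [3.139, 0.002, 1.271]
contact_force: [2.0, -7.1, -2.0]
grip_width: 13.4
finger_force: 30.0
```

```bash
python3 -m crank '[[[0,0,0,0,-6],[0,0,0,0,-12],[0,0,0,0,-18],[0,0,0,0,-25],[0,0,0,0,-25],[0,0,0,0,-25],[0,0,0,0,-25],[0,0,0,0,-25],[0,0,0,0,-25],[0,0,0,0,-25]]]'; python3 - <<'E'
from h import *
for n in("top","side"):
    I,D=bot.capture(n); print(tilt(n,I,D))
E
```

```text
time: 8.3
tool_pos: [563.4, -157.5, 27.5]
tcp_rot: [3.139, 0.003, 1.703]
contact_force: [2.1, -6.6, -2.1]
grip_width: 14.0
finger_force: 30.0
(array([9.66083655e-03, 2.17051860e-03, 4.98100206e+01]), 233)
(array([ 1.82264215e-03, -2.51201168e-03,  4.87680409e+01]), 311)
```

The stage is level: both views give a tilt of about 0.002. Release and rise.

```bash
python3 -m crank '[[[0.6,0,0,0,0],[0.6,0,0,0,0],[0.6,0,0,0,0],[0.6,0,0,0,0],[0.6,0,0,-1,0],[0.6,0,0,-4,0],[0.6,0,0,-8,0],[0.6,0,0,-11,0],[0.6,0,0,-13,0],[0.6,0,0,-13,0]]]'; python3 - <<'E'
from h import *
np.set_printoptions(precision=3,suppress=True)
for n in("top","side"):
    I,D=bot.capture(n); print(tilt(n,I,D))
    S=(pts(n,D)-O)@Rs; m=(abs(S[...,0])<20)&(S[...,2]>88)&(S[...,2]<108)
    for s in((0,40),(-40,0)):
        q=S[m&(S[...,1]>s[0])&(S[...,1]<s[1])]; print(n,len(q),q.mean(0) if len(q) else 0,q.min(0) if len(q) else 0,q.max(0) if len(q) else 0)
E
```

```text
time: 9.4
tool_pos: [564.1, -156.5, 161.5]
tcp_rot: [3.135, 0.004, 1.703]
contact_force: [0.1, -0.0, 0.5]
grip_width: 55.4
finger_force: 0.0
(array([ 0.001,  0.002, 49.73 ]), 224)
top 13 [ 3.16  24.194 98.378] [-9.586 21.366 90.954] [ 15.269  26.955 107.263]
top 12 [  3.275 -25.334  98.663] [-10.283 -27.872  92.737] [ 14.89  -23.003 104.666]
(array([-0.005, -0.   , 48.83 ]), 324)
side 31 [ 0.268 25.006 95.394] [-12.112  19.98   89.176] [ 12.491  28.176 102.204]
side 35 [ -0.712 -24.064  94.662] [-12.698 -27.774  88.62 ] [ 12.883 -19.973 100.885]
```

```bash
python3 -m crank '[[[0.85,1.5,0,0,8],[0.85,3,0,0,16],[0.85,4.5,0,0,24],[0.85,6,0,0,32],[0.85,7.5,0,0,40],[0.85,9,0,0,48],[0.85,10.5,0,0,56],[0.85,12,-0.1,0,64],[0.85,13.5,-0.1,0,72],[0.85,14.6,-0.1,0,80]]]'; python3 -m crank '[[[0.85,0,0,0,5],[0.85,0,0,0,10],[0.85,0,0,0,10],[0.85,0,0,0,10],[0.85,0,0,0,10],[0.85,0,0,0,10],[0.85,0,0,0,10],[0.85,0,0,0,10],[0.85,0,0,0,10],[0.85,0,0,0,10]]]'
```

```text
time: 10.5
tool_pos: [540.8, -10.2, 155.7]
tcp_rot: [-3.14, 0.003, 0.302]
contact_force: [-0.5, -0.1, 0.4]
grip_width: 77.8
finger_force: 0.0
time: 11.5
tool_pos: [542.0, -11.3, 157.3]
tcp_rot: [3.141, -0.0, 0.132]
contact_force: [0.9, 0.2, 0.7]
grip_width: 78.2
finger_force: 0.0
```

```bash
python3 -m crank '[[[0.85,0.2,0.1,1,0],[0.85,0.2,0.1,3,0],[0.85,0.2,0.1,5,0],[0.85,0.2,0.1,7,0],[0.85,0.2,0.1,8.2,0],[0.85,0.2,0.1,9,0],[0.85,0.2,0.1,9,0],[0.85,0.2,0.1,9,0],[0.85,0.2,0.1,9,0],[0.85,0.2,0.1,9,0]]]'; python3 - <<'E'
from h import *
np.set_printoptions(suppress=True)
I,D=bot.capture("side"); cv2.imwrite("pics/s4.png",cv2.resize(I[130:240,250:400],None,fx=5,fy=5)[:, :, ::-1])
S=(pts("side",D)-O)@Rs
for lo,hi in((35,75),(85,110)):
  m=(abs(S[...,0])<50)&(S[...,1]>lo)&(S[...,1]<hi)&(S[...,2]>72)&(S[...,2]<215); r,c=np.where(m)
  for row in range(r.min(),r.max()+1,2):
    q=S[row][m[row]]
    if len(q): print(row,c[r==row].min(),c[r==row].max(),np.round(q.min(0)),np.round(q.max(0)))
E
```

```text
time: 12.5
tool_pos: [544.6, -12.1, 68.1]
tcp_rot: [3.141, -0.002, 0.132]
contact_force: [0.5, -0.3, -0.1]
grip_width: 77.9
finger_force: 0.0
174 309 327 [-24.  46. 212.] [ 25.  52. 215.]
176 309 326 [-22.  51. 210.] [ 23.  58. 214.]
178 305 327 [-25.  52. 205.] [ 33.  70. 215.]
180 305 331 [-36.  42. 191.] [ 32.  74. 215.]
182 331 331 [-36.  47. 188.] [-36.  47. 188.]
184 331 331 [-36.  42. 177.] [-36.  42. 177.]
186 330 330 [-35.  67. 191.] [-35.  67. 191.]
188 330 330 [-36.  67. 184.] [-36.  67. 184.]
190 330 330 [-36.  67. 177.] [-36.  67. 177.]
196 314 322 [-11.  42. 129.] [ 10.  61. 143.]
198 314 322 [-11.  41. 119.] [ 11.  59. 135.]
200 314 322 [-11.  39. 110.] [ 11.  59. 127.]
182 303 306 [ 27.  86. 213.] [ 35.  86. 214.]
184 303 329 [-34.  86. 210.] [ 34.  96. 215.]
186 303 329 [-35.  91. 205.] [ 34.  97. 214.]
188 303 329 [-35.  90. 196.] [ 34.  96. 207.]
190 303 329 [-35.  86. 184.] [ 36.  94. 199.]
192 303 329 [-35.  85. 177.] [ 36.  89. 186.]
194 306 329 [-35.  85. 170.] [ 28.  89. 179.]
196 328 328 [-33.  87. 171.] [-33.  87. 171.]
```

View pics/s4.png

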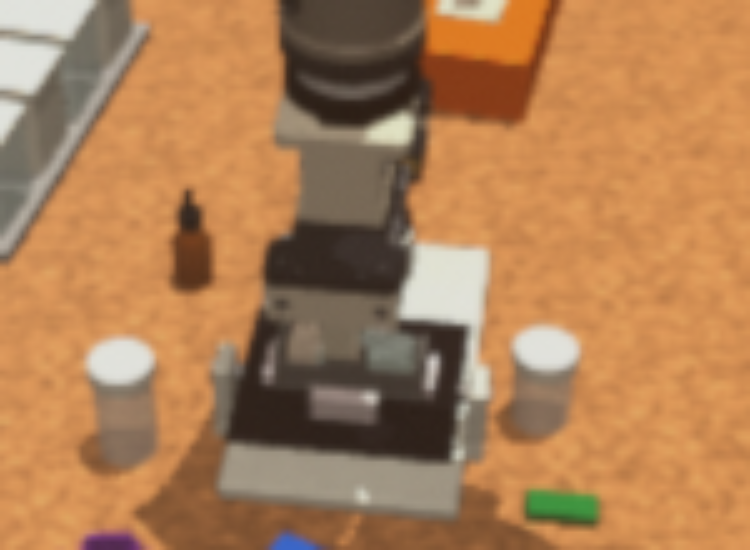

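The crop shows the gripper over the cassette, near finger at (345,345) in line with the near catch. Depth puts the finger at x≈0 with its outer face at y≈59, so it is centred, and the body's bottom at z≈170, so the real TCP is at about 106. 3.2 cm down, then pinch.

```bash
python3 -m crank '[[[0.85,0,0,1,0],[0.85,0,0,2,0],[0.85,0,0,2.8,0],[0.85,0,0,3.2,0],[0.85,0,0,3.2,0],[0.4,0,0,3.2,0],[0.4,0,0,3.2,0],[0.4,0,0,3.2,0],[0.4,0,0,3.2,0],[0.4,0,0,3.2,0]]]'
```

```text
time: 13.55
tool_pos: [544.5, -12.1, 35.8]
tcp_rot: [3.141, -0.001, 0.132]
contact_force: [-2.6, -1.3, 21.0]
grip_width: 42.6
finger_force: 29.8
```

```bash
python3 -m crank '[[[0,0,0,0,0],[0,0,0,0,0],[0,0,0,0,0],[0,0,0,-0.1,0],[0,0,0,-0.2,0],[0,0,0,-0.3,0],[0,0,0,-0.4,0],[0,0,0,-0.5,0],[0,0,0,-0.5,0],[0,0,0,-0.5,0]]]'; python3 - <<'E'
from h import *
I,D=bot.capture("side"); cv2.imwrite("pics/s5.png",cv2.resize(I[150:240,270:380],None,fx=6.5,fy=6.5,interpolation=2)[:, :, ::-1])
print(tilt("side",I,D))
E
```

```text
time: 14.55
tool_pos: [544.1, -12.0, 40.3]
tcp_rot: [3.142, 0.0, 0.132]
contact_force: [0.1, -0.3, -2.4]
grip_width: 42.4
finger_force: 30.0
(array([-2.46242340e-03, -2.09854493e-03,  4.88391507e+01]), 277)
```

View pics/s5.png

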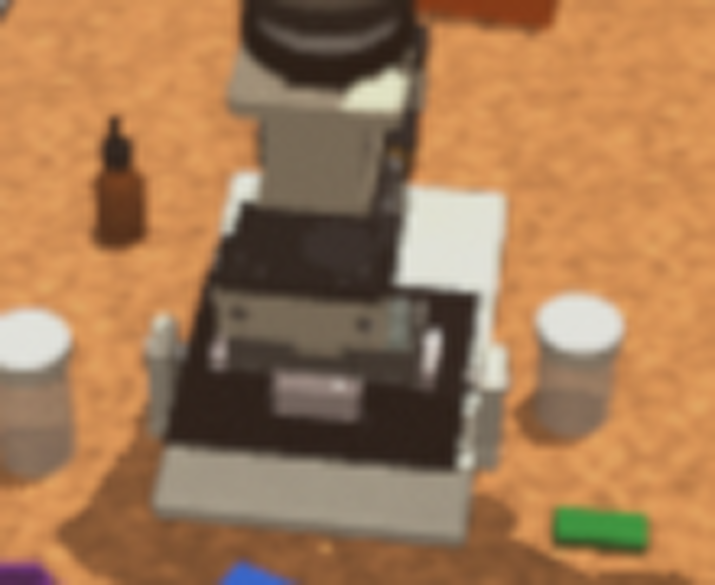

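The crop shows the fingers on the catches, near finger at (318,350) above the cheek at (317,390), with the stage still level. The force of -2.4 N fits the cassette's weight. Lift straight up.

```bash
python3 -m crank '[[[0,0,0,-0.4,0],[0,0,0,-1,0],[0,0,0,-1.7,0],[0,0,0,-2.4,0],[0,0,0,-3.1,0],[0,0,0,-3.8,0],[0,0,0,-4.4,0],[0,0,0,-4.8,0],[0,0,0,-5,0],[0,0,0,-5,0]]]'; python3 -m crank '[[[0,0,0,-0.5,0],[0,0,0,-1.2,0],[0,0,0,-2,0],[0,0,0,-2.8,0],[0,0,0,-3.6,0],[0,0,0,-4.3,0],[0,0,0,-4.8,0],[0,0,0,-5,0],[0,0,0,-5,0],[0,0,0,-5,0]]]'; python3 - <<'E'
from h import *
I,D=bot.capture("side"); J,E=bot.capture("top"); cv2.imwrite("pics/s6.png",cv2.resize(I[120:240,260:380],None,fx=4.9,fy=4.9,interpolation=2)[:, :, ::-1])
print(tilt("side",I,D),tilt("top",J,E))
E
```

```text
time: 15.6
tool_pos: [544.2, -12.0, 90.5]
tcp_rot: [3.141, -0.0, 0.132]
contact_force: [-0.7, 0.1, -1.4]
grip_width: 42.6
finger_force: 30.0
time: 16.6
tool_pos: [543.9, -11.9, 140.0]
tcp_rot: [-3.141, 0.001, 0.132]
contact_force: [0.3, 0.1, -1.5]
grip_width: 42.4
finger_force: 30.0
(array([-1.67604806e-03, -1.93740749e-03,  4.87548128e+01]), 326) (array([ 8.78149298e-02, -1.53486054e-03,  5.35303509e+01]), 49)
```

View pics/s6.png

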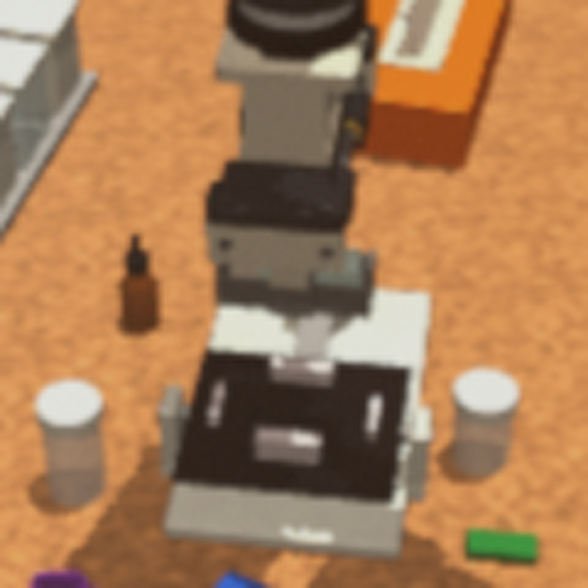

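The picture shows the cassette held upright in the fingers at (295,285), clear above the empty seat. The stage is level, the bystanders are in place, and the lift is about 10 cm. I hand in.

```bash
python3 -c "
from plant import bot
print(bot.close_job())"
```

```text
the job is handed in; nothing more can be done
None
```

The job is handed in at about 17 s: the stage measured level, and the cassette was held upright by its pinched catches about 10 cm above its seat; no verdict was returned.

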